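# Turn the counter carousel until the red-capped jar faces front

## Task

On the shop counter, turn the jar carousel until the jar with the red cap is at the front, squarely in line with the yellow pointer on the carousel's foot. Turn it gently by pushing the white pegs on its rim sideways with the fingertips: do not grip the pegs, do not spin it fast, do not touch or lift any jar, and leave everything else on the counter alone. Leave the carousel at rest with all six jars still standing on it.

Things in the scene. Friction and masses are not known exactly. Their poses are not given: they have to be found in the camera images.
- stand: the carousel's fixed black round foot, 284 mm across and 10 mm thick, bolted to the counter; origin on the turning axis, on the counter top. A flat yellow pointer, 10 mm high, sticks out of it along the stand's own -x axis to about 200 mm from the axis: that side is the front. Its yaw varies, so the pointer only roughly faces the robot
- turntable (a joint): angle of the turntable about its vertical axis, rad, growing anticlockwise seen from above; 0 is wherever it stood at the start. It turns freely both ways with no end stop in use; light bearing friction (about 0.7 N at a peg) stops it within a degree or two when a slow push ends
- turntable_center (a point): point on the turning axis at the top face of the plywood turntable, which is 24 mm above the counter. The turntable is a flat disc 260 mm across and 12 mm thick with a grey felt top, a steel post in the middle (80 mm high with its ball) and six white upright pegs round its rim
- peg0 (a point): top centre of one of the six identical white rim pegs, fixed to the turntable: 14 mm diameter, 44 mm tall above the disc (top 68 mm above the counter), 120 mm from the turning axis, 60 degrees apart, numbered anticlockwise from above
- peg1 (a point): top centre of one of the six identical white rim pegs, fixed to the turntable: 14 mm diameter, 44 mm tall above the disc (top 68 mm above the counter), 120 mm from the turning axis, 60 degrees apart, numbered anticlockwise from above
- peg2 (a point): top centre of one of the six identical white rim pegs, fixed to the turntable: 14 mm diameter, 44 mm tall above the disc (top 68 mm above the counter), 120 mm from the turning axis, 60 degrees apart, numbered anticlockwise from above
- peg3 (a point): top centre of one of the six identical white rim pegs, fixed to the turntable: 14 mm diameter, 44 mm tall above the disc (top 68 mm above the counter), 120 mm from the turning axis, 60 degrees apart, numbered anticlockwise from above
- peg4 (a point): top centre of one of the six identical white rim pegs, fixed to the turntable: 14 mm diameter, 44 mm tall above the disc (top 68 mm above the counter), 120 mm from the turning axis, 60 degrees apart, numbered anticlockwise from above
- peg5 (a point): top centre of one of the six identical white rim pegs, fixed to the turntable: 14 mm diameter, 44 mm tall above the disc (top 68 mm above the counter), 120 mm from the turning axis, 60 degrees apart, numbered anticlockwise from above
- jar_blue_mid (a point): centre (half-way up) of the loose upright glass jar with the blue cap, 44 mm diameter, 70 mm tall, about 0.12 kg; it stands on the turntable 68 mm from the axis and rides round with it; leave it standing
- jar_red_mid (a point): centre (half-way up) of the loose upright glass jar with the red cap, 44 mm diameter, 70 mm tall, about 0.12 kg; it stands on the turntable 68 mm from the axis and rides round with it. This is the jar to bring to the front
- jar_white_mid (a point): centre (half-way up) of the loose upright glass jar with the white cap, 44 mm diameter, 70 mm tall, about 0.12 kg; it stands on the turntable 68 mm from the axis and rides round with it; leave it standing
- jar_green_mid (a point): centre (half-way up) of the loose upright glass jar with the green cap, 44 mm diameter, 70 mm tall, about 0.12 kg; it stands on the turntable 68 mm from the axis and rides round with it; leave it standing
- jar_black_mid (a point): centre (half-way up) of the loose upright glass jar with the black cap, 44 mm diameter, 70 mm tall, about 0.12 kg; it stands on the turntable 68 mm from the axis and rides round with it; leave it standing
- jar_brass_mid (a point): centre (half-way up) of the loose upright glass jar with the brass-coloured cap, 44 mm diameter, 70 mm tall, about 0.12 kg; it stands on the turntable 68 mm from the axis and rides round with it; leave it standing
- phone: loose black phone lying flat, 75 x 150 x 10 mm; origin at the centre of its underside; a bystander, leave it alone
- mug: loose blue mug, 80 mm across, 90 mm tall; origin at the centre of its underside; a bystander, leave it alone
- tape: loose roll of clear tape lying flat, 90 mm across, 25 mm tall; origin at the centre of its underside; a bystander, leave it alone
There are look-alikes about, which are no part of the job. Leave any pink or purple look-alike of the part that bears jar_white_mid alone.

How it is judged (in metres and radians):
On the way, in this order (a step that is already met when the one before it is completed fails the run):
1. the fingers push the turntable (contact force between the fingers and turntable above 0.2 N), for 0.02 s.
2. the red-capped jar has come round to the yellow pointer (y of jar_red_mid in the frame of stand between -0.014 and 0.014 m and x of jar_red_mid in the frame of stand below -0.045 m), for 0.2 s.
At the end, for the whole second after the job is handed in: The red-capped jar's centre lies on the pointer's side of the axis and within 14 mm (about 11 degrees) sideways of the pointer's centre line, the turntable is at rest (under 0.05 rad/s), and all six jars stand upright on it, 50 to 85 mm from its axis (all of step 2 and velocity of joint turntable between -0.05 and 0.05 rad/s and angle between each of jar_blue_mid, jar_red_mid, jar_white_mid, jar_green_mid, jar_black_mid, jar_brass_mid's own z axis and vertical below 0.15 rad and height (world z) of jar_blue_mid between 0.05 and 0.068 m and horizontal distance between jar_blue_mid and turntable_center between 0.05 and 0.085 m and height (world z) of jar_red_mid between 0.05 and 0.068 m and horizontal distance between jar_red_mid and turntable_center between 0.05 and 0.085 m and height (world z) of jar_white_mid between 0.05 and 0.068 m and horizontal distance between jar_white_mid and turntable_center between 0.05 and 0.085 m and height (world z) of jar_green_mid between 0.05 and 0.068 m and horizontal distance between jar_green_mid and turntable_center between 0.05 and 0.085 m and height (world z) of jar_black_mid between 0.05 and 0.068 m and horizontal distance between jar_black_mid and turntable_center between 0.05 and 0.085 m and height (world z) of jar_brass_mid between 0.05 and 0.068 m and horizontal distance between jar_brass_mid and turntable_center between 0.05 and 0.085 m); the robot touches nothing.
It fails at once if a jar is touched by the robot (over 0.5 N) (contact force between any of the fingers, the arm and jar_blue above 0.5 N or contact force between any of the fingers, the arm and jar_red above 0.5 N or contact force between any of the fingers, the arm and jar_white above 0.5 N or contact force between any of the fingers, the arm and jar_green above 0.5 N or contact force between any of the fingers, the arm and jar_black above 0.5 N or contact force between any of the fingers, the arm and jar_brass above 0.5 N).
It fails at once if a jar is lifted by more than 9 mm or tipped by more than 0.3 rad (height (world z) of any of jar_blue_mid, jar_red_mid, jar_white_mid, jar_green_mid, jar_black_mid, jar_brass_mid above 0.068 m or angle between any of jar_blue_mid, jar_red_mid, jar_white_mid, jar_green_mid, jar_black_mid, jar_brass_mid's own z axis and vertical above 0.3 rad).
It fails at once if the turntable is gripped or pushed hard (over 18 N) (contact force between the fingers and turntable above 18 N).
It fails at once if the turntable is spun faster than 2.5 rad/s (velocity of joint turntable above 2.5 rad/s or velocity of joint turntable below -2.5 rad/s).
It fails at once if another thing on the counter is moved by more than 20 mm (distance of any of phone, mug, tape from where it was at the start of the episode above 0.02 m).
It also fails if it takes over 67 s, if anything falls off the work surface, if the arm or the gripper's body presses on something with over 40 N, if the wrist force passes 120 N, or if a joint passes its speed limit or range.

## Robot

A 7-joint arm with a two-finger parallel gripper is mounted at the origin on the work surface. World frame = base frame: x ahead of the robot, y to its left, z up, the work surface at z = 0. Lengths are in m, angles in degrees, forces in N, time in s.
With the tool pointing down it reaches from about 0.425 to 0.975 m from the base axis. Payload 16.7 kg.
Tool frame: the origin (TCP) lies midway between the tips of the shut fingers; the grasp point (between the pads) lies 19 mm behind it; z points along the fingers, y is the line along which they close (so a half turn about z gives the same grasp; the last joint's range is limited). The gripper opens to 85 mm and grips with 20 to 120 N. Pads are 22 mm wide; open, the fingers measure 114 mm over their backs; the gripper's body (76 mm by 85 mm) begins 54 mm behind the grasp point. The pads swing forward as they close: fully open they stand 13 mm farther back than shut.
Start: joints at [64.83, 24.414, 4.234, 92.017, -1.954, 63.644, -3.845], TCP at [0.193, -0.647, 0.231] pointing down, gripper open.
Joint ranges: [-163.25, 163.25], [-28.42, 122.38], [-70.27, 78.77], [12.13, 141.07], [-58.53, 238.53], [9.26, 117.41], [-156.51, 156.51]. Speed limits (degrees/s): [108.29, 108.29, 136.94, 136.94, 172.46, 172.46, 172.46].

## Interface

Orientations are given as a 3x3 rotation matrix whose columns are the frame's x, y, z axes.
In Python, from station import manip gives the robot as it stands.
- The arm moves only by the tool drive_tool, never from a script. Its argument "targets" is a list that holds one entry, the list of rows, each a list of 6 numbers: the shift along the tool's x, y, z in cm, then the turn, a rotation vector about the tool's x, y, z in degrees. In form: [[[dx, dy, dz, ax, ay, az], ...]]. A call has 1 to 20 rows; each row is the pose to reach, as a shift and turn from the pose commanded when the call began, along the tool's axes at that moment; what a row does not reach only later rows make up. A row lasts 1/10 s, in which the tool goes at most 50 mm and 8.59 degrees, less where a joint would pass 70% of its speed; a pose out of reach is approached as far as the arm can. A call with a gripper value outside its range is refused whole. "gripper" is the finger opening in cm, from 0 to 8.54, set as the call begins (left out, the last holds). The fingers move at their own pace and stop on an object; "newtons" is the grip in N (left out, the last holds). Time passes only in rows, so rows that repeat a pose let the fingers close. It gives the time, the measured TCP pose, the force, the opening and the grip force at its end, in the units of the state.
- manip.sense(): the state, without advancing time (a new reading comes with each control period).
- manip.camera(name): name is "scene" or "top" or "wrist"; returns the picture (400x640x3 uint8, red, green, blue); there is no depth.
- manip.get_calibration(name): a dict with "fx", "fy", "cx", "cy" (pixels), "rvec" (rotation vector, rad) and "tvec" (3), from world to camera coordinates, as OpenCV has them; the wrist camera has in their place "hand_eye" (4x4, takes a point from camera to tool coordinates, whose origin is the TCP and whose axes are the flange's). Camera axes: x right, y down, z forward; pixel columns grow to the right and rows downward; lengths in m; the calibration is good to about 2 mm. A picture is of the moment at which its call begins: read the wrist's pose just before it. get_calibration takes no time and is no camera call.
- manip.finish_job(): hands the job in; it is judged then, once.
Trained networks look in the newest picture that a camera, given by its name, has taken for a name from the list of things; names that differ only in an ending like _2 or _b are one class to them, and where a whole thing is asked for, a point or a joint stands for the part that bears it (a point fixed in the world has none). Each returns a list of dicts, best first, with "confidence" (0 to 1); they miss things now and then, are a little off and sometimes report something else, mostly with a low value. They report only what shows in the picture. A call takes as long as a camera call. They do not tell look-alikes from the thing itself.
- manip.search_frame(camera, target): "extent" ([centre column, centre row, width, height] in pixels, round what is visible of it).
- manip.outline_of(camera, target): "mask" (400x640 bool, what is visible of it) and "extent" ([centre column, centre row, width, height] in pixels, round what is visible of it).
- manip.pinpoint(camera, target): "uv" ([column, row] in pixels: a listed point, or the origin of a listed thing).
The state is a dict: "time_s": time; "qpos": joint angles; "joint_vel": joint speeds; "tau": joint torques, N m; "position": TCP position; "orientation": TCP orientation; "wrist_force": force on the tool from outside, world axes, zero at the start; "moment": the same for the moment, N m; "gripper_width": opening from 0.0 (shut) to 1.0 (fully open); "gripper_force": force on a finger pad.
Only numpy, scipy, OpenCV 4.12 (cv2) and the standard library are available. Lean on these libraries where they do the work, as an engineer would, in place of code of your own. Each camera call takes 0.05 s, during which the arm holds its last target. There are 200 camera calls.

## Working session

There is one attempt and no reset: what is moved stays moved. The work goes in short steps, Python scripts to look and compute and a tool call to move; the robot and the scene stay as the last step left them, time stands still between calls to the robot, and variables do not carry over. Pictures are saved under pics/ and viewed, at most 10 in all, crops included, and the job is handed in when it is done.

Besides the shell and the picture viewer there is one more tool, called as name(argument=value, ...), one argument or row to a line, values as JSON. drive_tool: Moves the arm, as the interface text tells. Its arguments: {"type":"object","properties":{"targets":{"type":"array"},"gripper":{"type":"number"},"newtons":{"type":"number"}},"required":["targets"]}

```bash
mkdir -p pics
cat > h.py <<'E'
import numpy as np, cv2
from station import manip
def ray(cam,uv,z):
    c=manip.get_calibration(cam);R=cv2.Rodrigues(np.array(c['rvec'],float))[0];t=np.array(c['tvec'],float).ravel()
    d=R.T@np.array([(uv[0]-c['cx'])/c['fx'],(uv[1]-c['cy'])/c['fy'],1]);o=-R.T@t
    return (o+d*(z-o[2])/d[2]).round(4)
def proj(cam,p):
    c=manip.get_calibration(cam);K=np.array([[c['fx'],0,c['cx']],[0,c['fy'],c['cy']],[0,0,1]])
    return cv2.projectPoints(np.array([p],float),np.array(c['rvec'],float),np.array(c['tvec'],float),K,None)[0].ravel()
def look(cam):
    im=manip.camera(cam);return im
Z=dict(stand=0,turntable_center=.024,peg0=.068,peg1=.068,peg2=.068,peg3=.068,peg4=.068,peg5=.068,jar_red_mid=.059,jar_blue_mid=.059,jar_white_mid=.059,jar_green_mid=.059,jar_black_mid=.059,jar_brass_mid=.059,phone=0,mug=0,tape=0)
def find(cam,names=Z):
    for n in names:
        for r in manip.pinpoint(cam,n)[:3]:
            print(cam,n,np.round(r['uv'],1),round(r['confidence'],2),ray(cam,r['uv'],Z[n]))
E
python3 - <<'E'
from h import *
s=manip.sense();print(s['time_s'],s['position'],s['orientation'],s['wrist_force'],s['gripper_width'])
a=look('scene');b=look('top')
cv2.imwrite('pics/a.png',a[:,:,::-1]);cv2.imwrite('pics/b.png',b[:,:,::-1])
find('top')
find('scene',['jar_red_mid','stand','turntable_center'])
print(manip.sense()['time_s'])
E
```

```text
0.0 [ 0.19274253 -0.64644134  0.23060883] [[ 9.58299899e-01  2.85764017e-01 -4.80476354e-04]
 [ 2.85764402e-01 -9.58299093e-01  1.24731523e-03]
 [-1.04002242e-04 -1.33260510e-03 -9.99999107e-01]] [1.13253798 0.49299771 0.22976907] 0.9999256996059767
top turntable_center [342.3 175.7] 0.55 [ 0.5921 -0.0561  0.024 ]
top turntable_center [341.  155.3] 0.32 [ 0.6613 -0.0542  0.024 ]
top peg0 [355.7 208.2] 0.93 [ 0.4792 -0.0912  0.068 ]
top peg0 [379.7 181.8] 0.73 [ 0.5619 -0.1718  0.068 ]
top peg0 [319.4 196.4] 0.7 [0.5203 0.0232 0.068 ]
top peg1 [355.7 208.2] 0.93 [ 0.4792 -0.0912  0.068 ]
top peg1 [379.7 181.8] 0.73 [ 0.5619 -0.1718  0.068 ]
top peg1 [319.4 196.4] 0.7 [0.5203 0.0232 0.068 ]
top peg2 [355.7 208.2] 0.93 [ 0.4792 -0.0912  0.068 ]
top peg2 [379.7 181.8] 0.73 [ 0.5619 -0.1718  0.068 ]
top peg2 [319.4 196.4] 0.7 [0.5203 0.0232 0.068 ]
top peg3 [355.7 208.2] 0.93 [ 0.4792 -0.0912  0.068 ]
top peg3 [379.7 181.8] 0.73 [ 0.5619 -0.1718  0.068 ]
top peg3 [319.4 196.4] 0.7 [0.5203 0.0232 0.068 ]
top peg4 [355.7 208.2] 0.93 [ 0.4792 -0.0912  0.068 ]
top peg4 [379.7 181.8] 0.73 [ 0.
[... 441 characters left out ...]
 189.1] 0.55 [ 0.5415 -0.0967  0.059 ]
top jar_green_mid [326.5 159. ] 0.61 [ 0.6426 -0.0037  0.059 ]
top jar_black_mid [357.  209.6] 0.74 [ 0.4753 -0.0963  0.059 ]
top jar_black_mid [346.5 153.2] 0.64 [ 0.6601 -0.0694  0.059 ]
top jar_brass_mid [364.  164.9] 0.46 [ 0.62   -0.1249  0.059 ]
top phone [215.4 245.5] 0.56 [0.3737 0.3713 0.    ]
top mug [306.8 164.8] 0.33 [0.6367 0.0613 0.    ]
top tape [429.9 239.1] 0.57 [ 0.373  -0.3446  0.    ]
scene jar_red_mid [312.1 237.3] 0.9 [0.5952 0.0122 0.059 ]
scene jar_red_mid [424.3 183.5] 0.58 [0.3984 0.3443 0.059 ]
scene jar_red_mid [304.1 251.9] 0.53 [ 0.6399 -0.0073  0.059 ]
scene turntable_center [286.1 243. ] 0.86 [ 0.5966 -0.0607  0.024 ]
1.1
```

View pics/a.png

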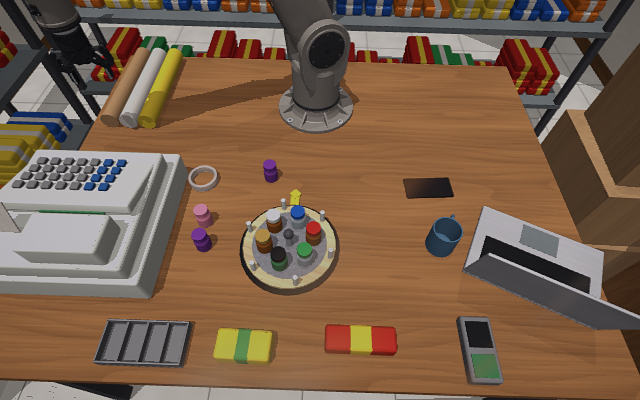

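View pics/b.png

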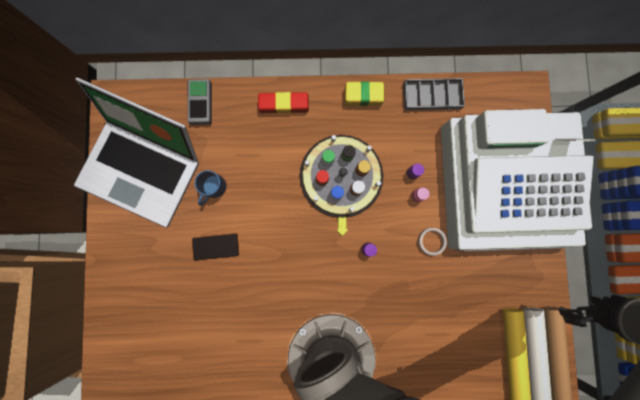

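The top view shows the carousel at about (342,176), with the red-capped jar at (322,177) and the yellow pointer tip at (342,232). The purple jars (417,171) and (370,250) and the pink one (423,194) stand loose on the counter and are look-alikes. The target is the red cap standing on the turntable. I'll confirm this in an enlarged crop and fit the geometry.

```bash
cat > fit.py <<'E'
from h import *
from scipy.optimize import least_squares
def yellow(im):
    hsv=cv2.cvtColor(im,cv2.COLOR_RGB2HSV);m=cv2.inRange(hsv,(24,170,110),(34,255,255));return m
def model(cx,cy,th):return [(cx+.12*np.cos(th+k*np.pi/3),cy+.12*np.sin(th+k*np.pi/3),.068) for k in range(6)]
E
python3 - <<'E'
from fit import *
for cam in('top','scene'):
    im=look(cam)
    s=[r['uv'] for r in manip.pinpoint(cam,'peg0')]
    cf=[r['confidence'] for r in manip.pinpoint(cam,'peg0')]
    P=np.array([ray(cam,u,.068)[:2] for u in s])
    for u,c,p in zip(s,cf,P):print(cam,'peg',np.round(u,1),round(c,2),p)
    good=[p for p in P if abs(np.hypot(*(p-[.594,-.058]))-.12)<.02]
    f=lambda q:np.concatenate([min(((np.array(m[:2])-p) for m in __import__('fit').model(*q)),key=np.linalg.norm) for p in good])
    best=min((least_squares(f,[.594,-.058,t],loss='soft_l1',f_scale=.004) for t in np.radians([0,15,30,45])),key=lambda r:r.cost)
    print('fit',best.x[:2],np.degrees(best.x[2])%60,best.cost**.5,len(good))
    m=yellow(im)
    n,l,st,ce=cv2.connectedComponentsWithStats(m)
    for i in range(1,n):
        p=ray(cam,ce[i],.01)
        if st[i,4]>12 and .34<p[0]<.5 and -.2<p[1]<.1:print('yellow',st[i],p)
    for n in('jar_red_mid',):
        for r in manip.search_frame(cam,n)[:3]:print(n,np.round(r['extent'],1),round(r['confidence'],2))
    c=(342,195) if cam=='top' else (290,235)
    cr=im[c[1]-65:c[1]+65,c[0]-75:c[0]+75]
    cv2.imwrite(f'pics/c_{cam}.png',cv2.resize(cr,None,fx=4,fy=4,interpolation=2)[:,:,::-1])
    # red
    hsv=cv2.cvtColor(im,cv2.COLOR_RGB2HSV);m=cv2.inRange(hsv,(0,180,90),(6,255,255))|cv2.inRange(hsv,(175,180,90),(180,255,255))
    n,l,st,ce=cv2.connectedComponentsWithStats(m)
    for i in range(1,n):
        p=ray(cam,ce[i],.094)
        if st[i,4]>12 and np.hypot(*(p[:2]-[.594,-.058]))<.12:print('red',st[i],ce[i],p)
E
python3 - <<'E'
import cv2,numpy as np
a=cv2.imread('pics/c_top.png');b=cv2.imread('pics/c_scene.png')
cv2.imwrite('pics/c.png',cv2.resize(np.hstack([a,b]),(800,347)))
E
```

```text
top peg [319.6 195.8] 0.87 [0.5222 0.0225]
top peg [335.5 139.3] 0.83 [ 0.7048 -0.0346]
top peg [377.7 183.6] 0.79 [ 0.5563 -0.1651]
top peg [306.7 162.5] 0.63 [0.631  0.0607]
top peg [369.3 145.6] 0.61 [ 0.6812 -0.1434]
fit [ 0.59539565 -0.05591117] 12.159153854421817 0.009977041323802567 5
jar_red_mid [321.5 178.4  15.3  13.7] 0.55
red [317 172  11  11  91] [321.64835165 177.3956044 ] [0.5772 0.0149 0.094 ]
scene peg [297.2 277.7] 0.94 [ 0.7166 -0.0205]
scene peg [248.2 220.9] 0.88 [ 0.5549 -0.1663]
scene peg [329.  249.1] 0.85 [0.6339 0.0584]
scene peg [320.4 212.3] 0.83 [0.5193 0.0327]
scene peg [251.3 262.5] 0.68 [ 0.6792 -0.141 ]
scene peg [282.9 196.9] 0.6 [ 0.4702 -0.0774]
fit [ 0.59664766 -0.05270209] 12.015884524600873 0.008322518245535421 6
yellow [290 189  11  16 128] [ 0.4291 -0.048   0.01  ]
jar_red_mid [313.4 234.1  19.1  22.9] 0.74
jar_red_mid [289.5 245.7  88.8  94.7] 0.32
red [307 221  14  16 163] [312.88957055 228.3190184 ] [0.5873 0.0141 0.094 ]
```

View pics/c.png

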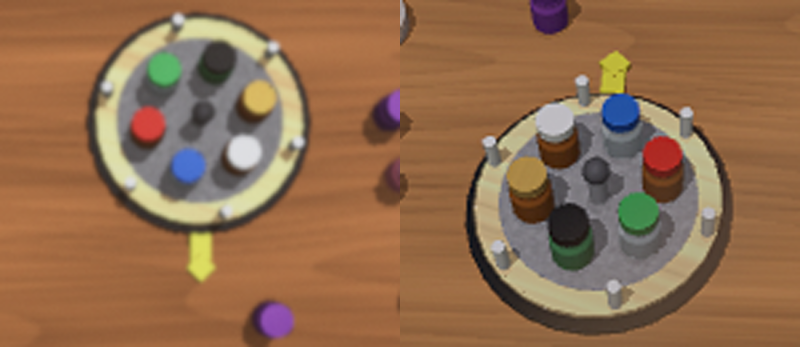

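The crop confirms it: the red-capped jar stands on the turntable at about 102°, between the pegs at 72° and 132°. The pointer lies at about 180°, so the turntable needs roughly +77° anticlockwise. The purple and pink jars are on the counter and stay untouched. The plan is to push the peg at 72° from behind, along the left side.

```bash
cat > plan.py <<'E'
from h import *
C=np.array([.596,-.055])
def rows(wps):
    """wps: (x,y,z,yaw_deg of tool x) -> rows in tool axes"""
    s=manip.sense();R=np.array(s['orientation']);p=np.array(s['position'])
    for x,y,z,a in wps:
        a=np.radians(a);T=np.array([[np.cos(a),np.sin(a),0],[np.sin(a),-np.cos(a),0],[0,0,-1]])
        d=R.T@(np.array([x,y,z])-p)*100;v=np.degrees(cv2.Rodrigues(R.T@T)[0].ravel())
        print([*(float(q) for q in d.round(1)),*(float(q) for q in v.round(1))])
def arc(phis,r=.122,z=.046):
    return [(*(C+r*np.array([np.cos(np.radians(f)),np.sin(np.radians(f))])),z,f) for f in phis]
E
python3 - <<'E'
from plan import *
for c,u in(('top',(342.7,235)),('top',(342.4,218)),('scene',(295.6,189.5)),('scene',(294.9,204.5))):
    p=ray(c,u,.01);print(c,p,np.degrees(np.arctan2(p[1]-C[1],p[0]-C[0])))
for u in ((443,120),(450,250),(460,240)): print(ray('top',u,.1))
rows([(.33,-.35,.30,30)]+arc([48],z=.2))
E
```

```text
top [ 0.3955 -0.0514  0.01  ] 178.97135837954482
top [ 0.4519 -0.0525  0.01  ] 179.00607161579475
scene [ 0.3998 -0.0474  0.01  ] 177.78170067762693
scene [ 0.4566 -0.0458  0.01  ] 176.22411870891364
[ 0.7503 -0.3771  0.1   ]
[ 0.3398 -0.3728  0.1   ]
[ 0.3694 -0.4059  0.1   ]
[21.6, -24.5, -6.9, -0.0, -0.0, -13.4]
[66.0, -51.6, 3.1, -0.0, -0.0, -31.4]
```

drive_tool(
  targets=[
    [[0,0,-7,0,0,0],[0,0,-7,0,0,0],[21.6,-24.5,-7,0,0,-13],[21.6,-24.5,-7,0,0,-13],[21.6,-24.5,-7,0,0,-13],[21.6,-24.5,-7,0,0,-13],[21.6,-24.5,-7,0,0,-13],[21.6,-24.5,-7,0,0,-13],[21.6,-24.5,-7,0,0,-13],[66,-51.6,-5,0,0,-31.4],[66,-51.6,-5,0,0,-31.4],[66,-51.6,-5,0,0,-31.4],[66,-51.6,-5,0,0,-31.4],[66,-51.6,-5,0,0,-31.4],[66,-51.6,-5,0,0,-31.4],[66,-51.6,-5,0,0,-31.4],[66,-51.6,-5,0,0,-31.4],[66,-51.6,-5,0,0,-31.4],[66,-51.6,-5,0,0,-31.4],[66,-51.6,-5,0,0,-31.4]],
  ],
  gripper=0,
)

```text
time_s: 3.5
position: [0.6795, 0.041, 0.2805]
orientation: [[0.666, 0.746, -0.0], [0.746, -0.666, 0.002], [0.001, -0.002, -1.0]]
wrist_force: [-0.7, -0.9, -0.7]
gripper_width: -0.001
gripper_force: 0.0
```

Run:
```python
from plan import *
s=manip.sense();print(s['time_s'],s['position'],s['gripper_width'],np.round(s['qpos'],0))
rows(arc([48],z=.2)+arc([48],z=.13)+arc([48],z=.046))
```

```text
3.5 [0.67954881 0.04098322 0.28054901] -0.0009555252317786799 [ 10.  25. -27.  86.  12.  71. -60.]
[-0.5, 0.2, 8.1, -0.1, -0.1, 0.2]
[-0.5, 0.2, 15.1, -0.1, -0.1, 0.2]
[-0.6, 0.3, 23.5, -0.1, -0.1, 0.2]
```

drive_tool(
  targets=[
    [[-0.5,0.2,4,0,0,0],[-0.5,0.2,8,0,0,0],[-0.5,0.2,12,0,0,0],[-0.5,0.2,15,0,0,0],[-0.5,0.2,16,0,0,0],[-0.5,0.2,16,0,0,0],[-0.5,0.2,16,0,0,0]],
  ],
)

```text
time_s: 4.2
position: [0.677, 0.0314, 0.123]
orientation: [[0.669, 0.743, 0.002], [0.743, -0.669, 0.0], [0.001, 0.001, -1.0]]
wrist_force: [0.4, -0.0, 0.3]
gripper_width: 0.0
gripper_force: 0.0
```

Run:
```python
from fit import *
import plan
im=look('scene');cr=im[150:310,195:395]
print(manip.sense()['position'])
cv2.imwrite('pics/d.png',cv2.resize(cr,(750,600),interpolation=2)[:,:,::-1])
plan.rows(plan.arc([48],z=.046))
```

```text
[0.67716568 0.03137703 0.12337823]
[0.3, -0.3, 7.7, 0.1, -0.1, -0.0]
```

View pics/d.png

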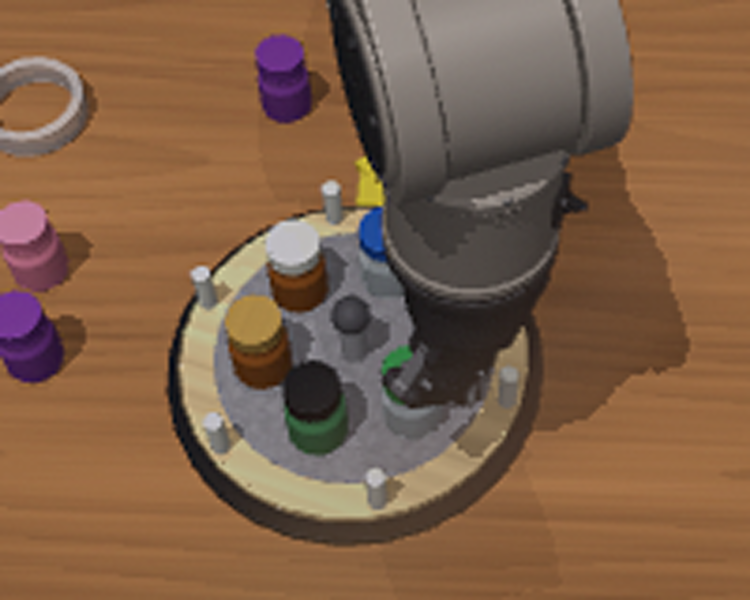

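The fingers hang above the gap between the pegs at crop (375,490) and (508,385), next to the green jar. I'll go slightly farther out (126 mm radius) for jar clearance and check the TCP projection as I go down.

Run:
```python
from plan import *
u=proj('scene',manip.sense()['position']);print('tcp in crop',(u-[195,150])*3.75)
rows(arc([50],r=.127,z=.12)+arc([50],r=.127,z=.046))
```

```text
tcp in crop [463.33342007 390.93628416]
[0.8, -0.7, 0.3, 0.1, -0.1, -2.0]
[0.8, -0.7, 7.7, 0.1, -0.1, -2.0]
```

drive_tool(
  targets=[
    [[0.8,-0.7,0,0,0,-2],[0.8,-0.7,0,0,0,-2],[0.8,-0.7,2,0,0,-2],[0.8,-0.7,4,0,0,-2],[0.8,-0.7,6,0,0,-2],[0.8,-0.7,7,0,0,-2],[0.8,-0.7,7.7,0,0,-2],[0.8,-0.7,7.7,0,0,-2],[0.8,-0.7,7.7,0,0,-2]],
  ],
)

```text
time_s: 5.15
position: [0.6767, 0.042, 0.0452]
orientation: [[0.643, 0.766, 0.001], [0.766, -0.643, 0.0], [0.001, 0.001, -1.0]]
wrist_force: [-0.1, -0.6, 0.4]
gripper_width: -0.0
gripper_force: 0.0
```

Run:
```python
from plan import *
s=manip.sense();print(s['time_s'],s['position'],s['wrist_force'])
rows(arc(np.arange(52,92,2),r=.125,z=.046))
```

```text
5.15 [0.67670817 0.04198499 0.04515183] [-0.12249038 -0.60477401  0.42430663]
[-0.1, -0.4, -0.1, 0.0, -0.0, -2.0]
[-0.1, -0.8, -0.1, 0.0, -0.0, -4.0]
[-0.2, -1.3, -0.1, 0.0, -0.0, -6.0]
[-0.2, -1.7, -0.1, 0.0, -0.0, -8.0]
[-0.3, -2.1, -0.1, 0.0, -0.0, -10.0]
[-0.4, -2.5, -0.1, 0.0, -0.0, -12.0]
[-0.5, -3.0, -0.1, 0.0, -0.0, -14.0]
[-0.6, -3.4, -0.1, 0.0, -0.0, -16.0]
[-0.7, -3.8, -0.1, 0.0, -0.0, -18.0]
[-0.9, -4.2, -0.1, 0.0, -0.0, -20.0]
[-1.0, -4.6, -0.1, 0.0, -0.0, -22.0]
[-1.2, -5.0, -0.1, 0.0, -0.0, -24.0]
[-1.4, -5.4, -0.1, 0.0, -0.0, -26.0]
[-1.6, -5.8, -0.1, 0.0, -0.0, -28.0]
[-1.8, -6.2, -0.1, 0.0, -0.0, -30.0]
[-2.0, -6.6, -0.1, 0.0, -0.0, -32.0]
[-2.3, -6.9, -0.1, 0.0, -0.0, -34.0]
[-2.5, -7.3, -0.1, 0.0, -0.0, -36.0]
[-2.8, -7.6, -0.1, 0.0, -0.0, -38.0]
[-3.0, -8.0, -0.1, 0.0, -0.0, -40.0]
```

drive_tool(
  targets=[
    [[-0.1,-0.4,0,0,0,-2],[-0.1,-0.8,0,0,0,-4],[-0.2,-1.1,0,0,0,-5],[-0.2,-1.3,0,0,0,-6],[-0.2,-1.5,0,0,0,-7],[-0.2,-1.7,0,0,0,-8],[-0.25,-1.9,0,0,0,-9],[-0.3,-2.1,0,0,0,-10],[-0.35,-2.3,0,0,0,-11],[-0.4,-2.5,0,0,0,-12],[-0.45,-2.75,0,0,0,-13],[-0.5,-3.0,0,0,0,-14],[-0.55,-3.2,0,0,0,-15],[-0.6,-3.4,0,0,0,-16],[-0.7,-3.8,0,0,0,-18],[-0.9,-4.2,0,0,0,-20],[-1.0,-4.6,0,0,0,-22],[-1.2,-5.0,0,0,0,-24],[-1.4,-5.4,0,0,0,-26],[-1.6,-5.8,0,0,0,-28]],
  ],
)

```text
time_s: 7.15
position: [0.6212, 0.0671, 0.0444]
orientation: [[0.205, 0.979, 0.0], [0.979, -0.205, 0.0], [0.0, 0.0, -1.0]]
wrist_force: [0.9, -0.3, 0.1]
gripper_width: 0.001
gripper_force: 0.4
```

Run:
```python
from plan import *
im=look('scene');s=manip.sense();p=s['position']
print(s['time_s'],p,s['wrist_force'],np.degrees(np.arctan2(p[1]-C[1],p[0]-C[0])),np.hypot(*(p[:2]-C)))
cv2.imwrite('pics/e.png',cv2.resize(im[150:310,195:395],(750,600),interpolation=2)[:,:,::-1])
for r in manip.pinpoint('scene','peg0'):
    q=ray('scene',r['uv'],.068);d=q[:2]-[.5966,-.0527];print(q,round(np.hypot(*d),3),np.degrees(np.arctan2(d[1],d[0])).round(1))
f=np.degrees(np.arctan2(p[1]-C[1],p[0]-C[0]))
rows(arc(np.arange(80,120,2),r=.125,z=.046))
```

```text
7.2 [0.62042858 0.06718057 0.0443115 ] [-0.74957705  0.67225232 -0.39936398] 78.69346644527793 0.1245987481298826
[0.5993 0.0714 0.068 ] 0.124 88.8
[ 0.4858 -0.108   0.068 ] 0.124 -153.5
[ 0.7023 -0.115   0.068 ] 0.123 -30.5
[0.4979 0.0144 0.068 ] 0.119 145.8
[ 0.5911 -0.1754  0.068 ] 0.123 -92.6
[0.705  0.0041 0.068 ] 0.122 27.7
[0.0, -0.3, -0.2, -0.0, 0.0, -1.9]
[0.0, -0.8, -0.2, -0.0, 0.0, -3.9]
[-0.0, -1.2, -0.2, -0.0, 0.0, -5.9]
[-0.1, -1.6, -0.2, -0.0, 0.0, -7.9]
[-0.1, -2.1, -0.2, -0.0, 0.0, -9.9]
[-0.2, -2.5, -0.2, -0.0, 0.0, -11.9]
[-0.3, -2.9, -0.2, -0.0, 0.0, -13.9]
[-0.4, -3.3, -0.2, -0.0, -0.0, -15.9]
[-0.5, -3.8, -0.2, -0.0, -0.0, -17.9]
[-0.7, -4.2, -0.2, -0.0, -0.0, -19.9]
[-0.8, -4.6, -0.2, -0.0, -0.0, -21.9]
[-1.0, -5.0, -0.2, -0.0, -0.0, -23.9]
[-1.2, -5.4, -0.2, -0.0, -0.0, -25.9]
[-1.4, -5.8, -0.2, -0.0, -0.0, -27.9]
[-1.6, -6.1, -0.2, -0.0, -0.0, -29.9]
[-1.8, -6.5, -0.2, -0.0, -0.0, -31.9]
[-2.1, -6.9, -0.2, -0.0, -0.0, -33.9]
[-2.3, -7.2, -0.2, -0.0, -0.0, -35.9]
[-2.6, -7.6, -0.2, -0.0, -0.0, -37.9]
[-2.9, -7.9, -0.2, -0.0, -0.0, -39.9]
```

View pics/e.png

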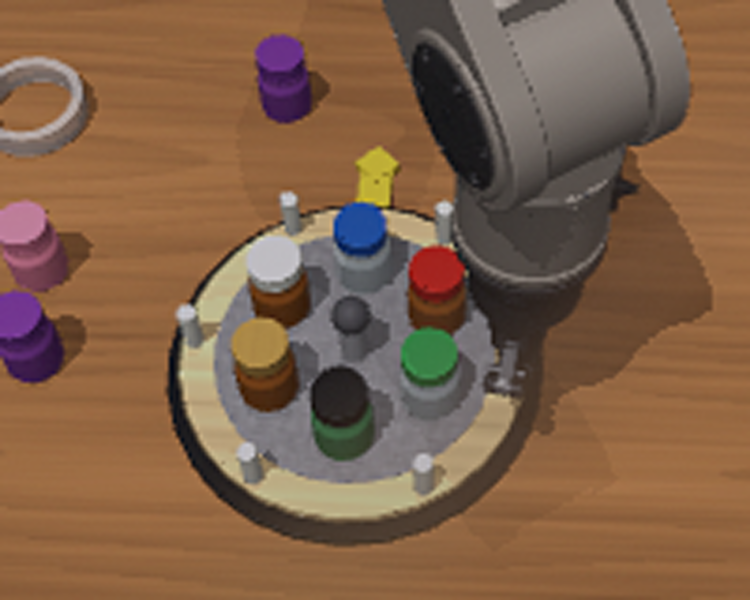

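The push works: the table has turned about 15.6° and all jars are standing. The finger sits 9° behind its peg, so it has to go to about 139°.

drive_tool(
  targets=[
    [[0,-0.3,-0.1,0,0,-2],[0,-0.8,-0.1,0,0,-4],[0,-1.2,-0.1,0,0,-6],[-0.1,-1.6,-0.1,0,0,-8],[-0.1,-2.1,-0.1,0,0,-10],[-0.2,-2.5,-0.1,0,0,-12],[-0.3,-2.9,-0.1,0,0,-14],[-0.4,-3.3,-0.1,0,0,-16],[-0.5,-3.8,-0.1,0,0,-18],[-0.7,-4.2,-0.1,0,0,-20],[-0.8,-4.6,-0.1,0,0,-22],[-1.0,-5.0,-0.1,0,0,-24],[-1.2,-5.4,-0.1,0,0,-26],[-1.4,-5.8,-0.1,0,0,-28],[-1.6,-6.1,-0.1,0,0,-30],[-1.8,-6.5,-0.1,0,0,-32],[-2.1,-6.9,-0.1,0,0,-34],[-2.3,-7.2,-0.1,0,0,-36],[-2.6,-7.6,-0.1,0,0,-38],[-2.9,-7.9,-0.1,0,0,-40]],
  ],
)

```text
time_s: 9.25
position: [0.5377, 0.0548, 0.0453]
orientation: [[-0.472, 0.882, -0.0], [0.882, 0.472, 0.0], [0.0, -0.0, -1.0]]
wrist_force: [0.9, 0.4, -0.5]
gripper_width: 0.002
gripper_force: 0.4
```

```bash
cat > st.py <<'E'
from plan import *
def status():
    for cam,c in (('scene',[.5966,-.0527]),('top',[.5954,-.0559])):
        im=look(cam);s=manip.sense();p=s['position'];a=[]
        for r in manip.pinpoint(cam,'peg0'):
            d=ray(cam,r['uv'],.068)[:2]-c
            if .108<np.hypot(*d)<.132:a.append(np.degrees(np.arctan2(d[1],d[0]))%60)
        a=np.array(a);print(cam,s['time_s'],'peg phase',a.round(1),np.degrees(np.angle(np.exp(1j*np.radians(a*6)).mean()))/6%60)
        for r in manip.pinpoint(cam,'jar_red_mid')[:2]:
            d=ray(cam,r['uv'],.059)[:2]-c;print('red',d,round(r['confidence'],2),np.degrees(np.arctan2(d[1],d[0])).round(1))
    print(p,s['wrist_force'],'finger',np.degrees(np.arctan2(p[1]-C[1],p[0]-C[0])),np.hypot(*(p[:2]-C)))
E
python3 - <<'E'
from st import *
status();rows(arc(np.arange(120,142,2),r=.125,z=.046))
E
```

```text
scene 9.3 peg phase [5.5 8.4 7.3 8.3 9.4] 7.7904691859374955
red [-0.0468  0.0282] 0.79 148.9
top 9.45 peg phase [11.6 11.7 10.8] 11.34992251650089
[0.53813075 0.05477328 0.045347  ] [1.07842767 0.40156809 0.32088516] finger 117.79688132042283 0.12409279911975643
[0.1, -0.5, -0.1, 0.0, -0.0, -2.0]
[0.1, -0.9, -0.1, 0.0, -0.0, -4.0]
[0.0, -1.4, -0.1, 0.0, -0.0, -6.0]
[-0.0, -1.8, -0.1, 0.0, -0.0, -8.0]
[-0.1, -2.2, -0.1, 0.0, -0.0, -10.0]
[-0.2, -2.7, -0.1, 0.0, -0.0, -12.0]
[-0.3, -3.1, -0.1, 0.0, -0.0, -14.0]
[-0.4, -3.5, -0.1, 0.0, -0.0, -16.0]
[-0.5, -3.9, -0.1, 0.0, -0.0, -18.0]
[-0.7, -4.3, -0.1, 0.0, -0.0, -20.0]
[-0.8, -4.7, -0.1, 0.0, -0.0, -22.0]
```

drive_tool(
  targets=[
    [[0.1,-0.5,-0.1,0,0,-2],[0.1,-0.9,-0.1,0,0,-4],[0,-1.4,-0.1,0,0,-6],[0,-1.8,-0.1,0,0,-8],[-0.1,-2.2,-0.1,0,0,-10],[-0.2,-2.6,-0.1,0,0,-12],[-0.3,-2.9,-0.1,0,0,-13],[-0.35,-3.1,-0.1,0,0,-14],[-0.4,-3.3,-0.1,0,0,-15],[-0.4,-3.5,-0.1,0,0,-16],[-0.4,-3.6,-0.1,0,0,-16.5],[-0.4,-3.6,-0.1,0,0,-16.5],[-0.4,-3.6,-0.1,0,0,-16.5]],
  ],
)

```text
time_s: 10.85
position: [0.5082, 0.0345, 0.0463]
orientation: [[-0.701, 0.713, -0.0], [0.713, 0.701, 0.0], [0.0, -0.0, -1.0]]
wrist_force: [-0.8, 0.8, -0.0]
gripper_width: 0.001
gripper_force: 0.0
```

Run:
```python
from st import *
status();rows(arc(np.arange(134,144,1),r=.125,z=.046))
im=look('scene');cv2.imwrite('pics/f.png',cv2.resize(im[150:310,195:395],(750,600),interpolation=2)[:,:,::-1])
```

```text
scene 10.9 peg phase [27.9 26.3 24.  23.9 28.5] 26.127856600300305
red [-0.0655 -0.0001] 0.66 -179.9
top 11.05 peg phase [28.9 26.7 25.1 29.  24.7] 26.8713824807856
[0.50829571 0.03448758 0.04635551] [0.23132301 0.91489367 0.85407035] finger 134.4233848737139 0.12529992131907647
[-0.0, 0.1, 0.0, -0.0, -0.0, 0.5]
[-0.0, -0.1, 0.0, -0.0, -0.0, -0.5]
[-0.0, -0.3, 0.0, -0.0, -0.0, -1.5]
[-0.0, -0.6, 0.0, -0.0, -0.0, -2.5]
[-0.1, -0.8, 0.0, -0.0, -0.0, -3.5]
[-0.1, -1.0, 0.0, -0.0, -0.0, -4.5]
[-0.1, -1.2, 0.0, -0.0, -0.0, -5.5]
[-0.1, -1.4, 0.0, -0.0, -0.0, -6.5]
[-0.1, -1.6, 0.0, -0.0, -0.0, -7.5]
[-0.2, -1.9, 0.0, -0.0, -0.0, -8.5]
```

View pics/f.png

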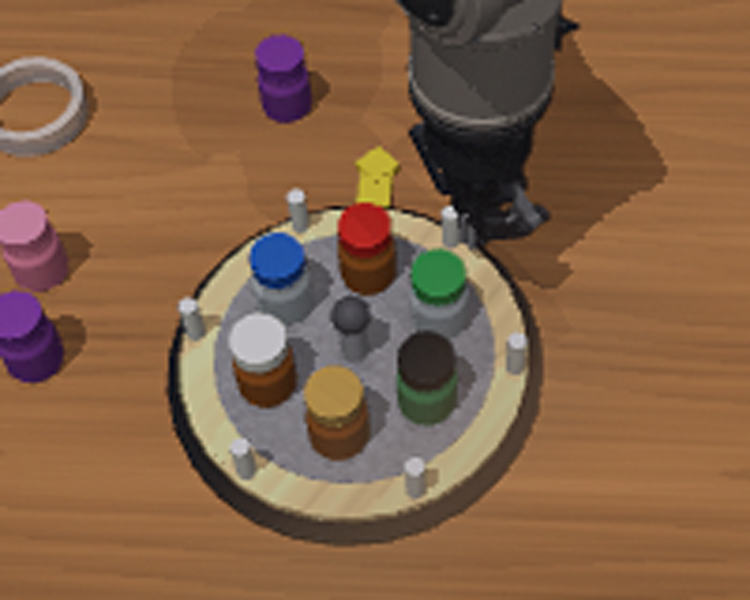

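The red jar (crop 366,250) now lies on the line from the post (355,345) to the pointer (377,175). It measures within about 2° of the pointer, and all six jars are standing. I'll back off and rise.

drive_tool(
  targets=[
    [[0.2,0.5,0,0,0,0],[0.4,1.0,0,0,0,0],[0.6,1.5,0,0,0,0],[0.6,1.5,-2,0,0,0],[0.6,1.5,-5,0,0,0],[0.6,1.5,-9,0,0,0],[0.6,1.5,-13,0,0,0],[0.6,1.5,-17,0,0,0],[0.6,1.5,-20,0,0,0],[0.6,1.5,-20,0,0,0],[0.6,1.5,-20,0,0,0],[0.6,1.5,-20,0,0,0],[0.6,1.5,-20,0,0,0]],
  ],
)

```text
time_s: 12.5
position: [0.5143, 0.0493, 0.2453]
orientation: [[-0.701, 0.713, -0.002], [0.713, 0.701, 0.0], [0.001, -0.001, -1.0]]
wrist_force: [-0.4, 0.4, -0.2]
gripper_width: -0.004
gripper_force: 0.0
```

Run:
```python
from st import *
status()
im=look('scene');cv2.imwrite('pics/g.png',cv2.resize(im[150:310,195:395],(750,600),interpolation=2)[:,:,::-1])
```

```text
scene 12.55 peg phase [23.2 25.8 27.5 23.9 25.8 20.1] 24.405034478766552
red [-0.059   0.0038] 0.67 176.3
top 12.7 peg phase [22.1 30.4 27.9 25.1] 26.359729433678357
[0.51460086 0.04937784 0.24586408] [-0.01341441 -0.45826765 -0.02883041] finger 127.94891674814045 0.13236522623809752
```

View pics/g.png

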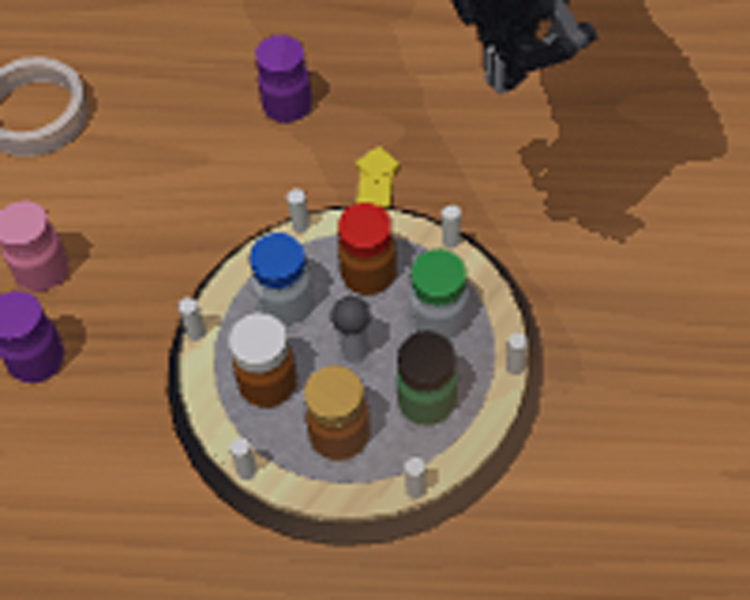

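The picture is unchanged since the push ended, so the table is at rest. The red jar is in line with the pointer, all six jars stand and the arm is clear.

```bash
python3 -c "
from station import manip
print(manip.finish_job())"
```

```text
the job is handed in; nothing more can be done
None
```

I turned the carousel about 75° anticlockwise, which put the red-capped jar within about 4° of the yellow pointer (limit about 11°); at the last look it was at rest with all six jars standing and the arm clear, and I handed the job in, but no verdict came back.

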